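# Fetch the sample jar from behind the reagent bottles

## Task

Clear the three capped amber bottles out of the black storage tray into the empty steel tray at the side, then fetch the yellow-lidded jar from behind them and stand it in the middle of the balance pan. Only after that put the bottles back in the storage tray, each centred on the pad of its own cap colour (they may not have stood that way before). Keep bottles and jar upright and set them down gently, never dropping them.

Things in the scene. Friction and masses are not known exactly. Their poses are not given: they have to be found in the camera images.
- bottle_red: loose amber bottle with a red cap and white paper band, about 0.25 kg, 144 mm tall: body 66 mm in diameter up to 100 mm, shoulder to a 30 mm neck at 114 mm, cap 40 mm in diameter from 116 to 144 mm: grip it there from above. Origin: centre of its underside, z up. Starts on one of the three pads, not always that of its colour.
- bottle_blue: loose amber bottle with a blue cap and white paper band, about 0.25 kg, 144 mm tall: body 66 mm in diameter up to 100 mm, shoulder to a 30 mm neck at 114 mm, cap 40 mm in diameter from 116 to 144 mm: grip it there from above. Origin: centre of its underside, z up. Starts on one of the three pads, not always that of its colour.
- bottle_green: loose amber bottle with a green cap and white paper band, about 0.25 kg, 144 mm tall: body 66 mm in diameter up to 100 mm, shoulder to a 30 mm neck at 114 mm, cap 40 mm in diameter from 116 to 144 mm: grip it there from above. Origin: centre of its underside, z up. Starts on one of the three pads, not always that of its colour.
- pad_red: red round pad, 92 mm in diameter, 3 mm thick, fixed in the black storage tray (rim 12 mm high). Origin: centre of its underside; its top is 3 mm above. The three pads lie about 110 mm (front to side) and 170 mm (side to side) apart, centre to centre, around the jar.
- pad_blue: blue round pad, 92 mm in diameter, 3 mm thick, fixed in the black storage tray (rim 12 mm high). Origin: centre of its underside; its top is 3 mm above. The three pads lie about 110 mm (front to side) and 170 mm (side to side) apart, centre to centre, around the jar.
- pad_green: green round pad, 92 mm in diameter, 3 mm thick, fixed in the black storage tray (rim 12 mm high). Origin: centre of its underside; its top is 3 mm above. The three pads lie about 110 mm (front to side) and 170 mm (side to side) apart, centre to centre, around the jar.
- jar: loose low round jar, white with a yellow lid, 54 mm in diameter (the lid; 52 mm below it), 46 mm tall (lid from 32 to 46 mm), about 0.08 kg. Origin: centre of its underside, z up. It stands on the floor of the storage tray behind and between the three bottles (about 85 mm from their axes); small white-capped vials, 48 mm tall, stand in a row 62 mm beyond it.
- side_tray: empty square tray of bare steel, the side area, fixed on the bench left or right of the storage tray: 190 mm by 190 mm outside, walls 4 mm thick and 16 mm high, floor 4 mm thick. Origin: centre of its underside; x and y run along its sides. It holds the three bottles if they stand about 100 mm apart in a triangle.
- balance: grey laboratory balance, fixed on the bench on the other side: housing 215 mm by 170 mm, 56 mm high, a round steel pan 120 mm in diameter and a green display towards the robot. Origin: on the bench straight below the middle of the pan; the pan's top is 66 mm above the origin. The pan does not move.

How it is judged:
By the outcome, as a careful person would: the job done as asked, in the order asked, and still so for the second after the job is handed in, with the robot touching nothing.
It also fails if it takes over 144 s, if anything falls off the work surface, if the arm or the gripper's body presses on something with over 40 N, if the wrist force passes 120 N, or if a joint passes its speed limit or range.

## Robot

A 6-joint arm with a two-finger parallel gripper is mounted at the origin on the work surface. World frame = base frame: x ahead of the robot, y to its left, z up, the work surface at z = 0. Lengths are in m, angles in degrees, forces in N, time in s.
With the tool pointing down it reaches from about 0.25 to 0.725 m from the base axis. Payload 9.7 kg.
Tool frame: the origin (TCP) lies between the finger pads; the fingertips stand 19 mm ahead of it and the grasp point (between the pads) is the TCP; x points along the fingers, y is the direction in which the jaws open and shut, and the axes are right-handed (so a half turn about x gives the same grasp; the last joint's range is limited). The gripper opens to 85 mm and grips with 20 to 120 N. Pads are 22 mm wide; open, the fingers measure 114 mm over their backs; the gripper's body (76 mm by 85 mm) begins 54 mm behind the grasp point. The pads swing forward as they close: fully open they stand 13 mm farther back than shut.
Start: joints at [68.927, 4.979, 10.078, 95.1, 0, 90], TCP at [0.198, 0.513, 0.25] pointing down, gripper open.
Joint ranges: [-179.16, 179.16], [-48.56, 103.87], [-65.8, 70.77], [-126.05, 130.52], [-82.76, 87.17], [-180, 180]. Speed limits (degrees/s): [127.2, 127.2, 147.25, 180, 180, 180].

## Interface

Orientations are given as [roll, pitch, yaw] about the fixed x, y, z axes, in that order (R = Rz(yaw) Ry(pitch) Rx(roll)).
In Python, from workcell import bot gives the robot as it stands. The module is installed in compiled form; this text tells all that it offers.
- The arm moves only by the shell command python3 -m handwheel 'ROWS' [FORCE]. ROWS is JSON, a list of rows, each a list of 7 numbers: the turn, a rotation vector about the tool's x, y, z in degrees, then the shift along the tool's x, y, z in m, then the closure, from -1 (fully open) to 1 (shut), so that 0 is half open. In form: [[ax, ay, az, dx, dy, dz, fingers], ...]. A call has 1 to 20 rows; each row is the pose to reach, as a shift and turn from the pose commanded when the call began, along the tool's axes at that moment; what a row does not reach only later rows make up. A row lasts 1/8 s, in which the tool goes at most 62.5 mm and 10.7 degrees, less where a joint would pass 70% of its speed; a pose out of reach is approached as far as the arm can. A call with a gripper value outside its range is refused whole. The fingers move at their own pace and stop on an object; FORCE is the grip in N (left out, the last holds). Time passes only in rows, so rows that repeat a pose let the fingers close. It gives the time, the measured TCP pose, the force and the opening at its end, in the units of the state.
- bot.get_obs(): the state, without advancing time (a new reading comes with each control period).
- bot.camera(name): name is "side" or "top" or "wrist"; returns a dict with "frame" (420x560x3 uint8, red, green, blue), "fx", "fy", "cx", "cy" (pixels), "R" (3x3) and "t" (3): a world point X has camera coordinates R X + t; the wrist camera has in their place "tool_from_camera" (4x4, takes a point from camera to tool coordinates, whose origin is the TCP and whose axes are the tool frame's). Camera axes: x right, y down, z forward; pixel columns grow to the right and rows downward; lengths in m; the calibration is good to about 2 mm. A picture is of the moment at which its call begins: read the wrist's pose just before it. There is no depth.
- bot.job_done(): hands the job in, once; it reports no verdict.
Trained networks look in a picture, given as the dict that the camera call returned (one of the last four; its "shot" number tells which), for a name from the list of things; names that differ only in an ending like _2 or _b are one class to them, and where a whole thing is asked for, a point or a joint stands for the part that bears it (a point fixed in the world has none). Each returns a list of dicts, best first, with "conf" (0 to 1); they miss things now and then, are a little off and sometimes report something else, mostly with a low value. They report only what shows in the picture. A call takes as long as a camera call.
- bot.look_for(name, picture): "bbox" ([left, top, width, height] as shares, 0 to 1, of the picture: columns of its width, rows of its height, round what is visible of it).
- bot.tip_of(name, picture): "centre" ([column, row] as shares, 0 to 1, of the picture: columns of its width, rows of its height: a listed point, or the origin of a listed thing).
The state is a dict: "time": time; "q": joint angles; "qd": joint speeds; "joint_efforts": joint torques, N m; "ee_pos": TCP position; "tcp_rot": TCP orientation; "wrist_force": force on the tool from outside, world axes, zero at the start; "torque": the same for the moment, N m; "opening": finger opening in m.
Only numpy, scipy, OpenCV 4.12 (cv2) and the standard library are available. Lean on these libraries where they do the work, as an engineer would, in place of code of your own. Each camera call takes 0.05 s, during which the arm holds its last target.

## Working session

There is one attempt and no reset: what is moved stays moved. The work goes in short steps, Python scripts to look and compute and a shell command to move; the robot and the scene stay as the last step left them, time stands still between calls to the robot, and variables do not carry over. Pictures are saved under pics/ and viewed, and the job is handed in when it is done.

```bash
mkdir -p pics; cat > h.py <<'E'
import numpy as np,cv2
from workcell import bot
def snap(n,f):
    p=bot.camera(n); cv2.imwrite('pics/'+f,p['frame'][:,:,::-1]); return p
def ray(p,u,v,z):
    # pixel -> world at height z
    d=np.array([(u-p['cx'])/p['fx'],(v-p['cy'])/p['fy'],1.])
    R=np.array(p['R']);t=np.array(p['t'])
    c=-R.T@t; w=R.T@d
    return c+w*(z-c[2])/w[2]
def proj(p,X):
    c=np.array(p['R'])@np.array(X)+np.array(p['t'])
    return p['fx']*c[0]/c[2]+p['cx'],p['fy']*c[1]/c[2]+p['cy']
E
python3 - <<'E'
from h import *
o=bot.get_obs()
for k in o: print(k,np.round(o[k],4).tolist())
t=snap('top','t0.png'); s=snap('side','s0.png')
for nm,p in(('top',t),('side',s)):
  print(nm,p['fx'],p['fy'],p['cx'],p['cy'],(-np.array(p['R']).T@np.array(p['t'])).round(3))
  for n,z in [('bottle_red',.003),('bottle_blue',.003),('bottle_green',.003),('pad_red',0),('pad_blue',0),('pad_green',0),('jar',0),('side_tray',0),('balance',0)]:
    for r in bot.tip_of(n,p)[:2]:
      u,v=r['centre'][0]*560,r['centre'][1]*420
      print(n,round(r['conf'],2),round(u),round(v),ray(p,u,v,z).round(4))
E
```

```text
time 0.0
q [68.9283, 5.0131, 10.0331, 95.0992, 0.0006, 89.9994]
qd [0.0674, 0.0465, 0.0021, -0.0766, -0.0278, -0.011]
joint_efforts [0.0007, -52.0396, 46.4799, 0.0163, -0.0, -0.0]
ee_pos [0.1977, 0.513, 0.2496]
tcp_rot [-90.4691, 89.9208, -111.5402]
wrist_force [-0.1233, -0.2173, 0.5496]
torque [0.0197, -0.0099, -0.0189]
opening 0.085
top 521.2947625272013 521.2947625272013 276.186895214999 214.46255915875676 [ 3.710e-01 -1.000e-03  1.166e+00]
bottle_red 0.97 227 217 [0.5474 0.0978 0.003 ]
bottle_red 0.49 396 217 [ 0.5435 -0.2843  0.003 ]
bottle_green 0.89 294 207 [ 0.5679 -0.0544  0.003 ]
pad_red 0.96 266 245 [0.4848 0.0111 0.    ]
pad_blue 0.56 225 217 [0.5478 0.1039 0.    ]
pad_green 0.79 300 211 [ 0.5601 -0.0661  0.    ]
side_tray 0.6 130 221 [0.5433 0.316  0.    ]
balance 0.86 401 215 [ 0.5472 -0.295   0.    ]
side 471.38761089385406 471.38761089385406 279.2595597718648 207.28457614948908 [ 0.241 -0.644  0.921]
bottle_red 0.56 270 191 [0.5505 0.1064 0.003 ]
bottle_blue 0.89 262 228 [0.4816 0.006  0.003 ]
pad_red 0.86 259 223 [0.4819 0.0239 0.    ]
pad_blue 0.58 273 187 [0.5631 0.1175 0.    ]
pad_green 0.54 307 235 [ 0.5715 -0.0587  0.    ]
jar 0.61 292 213 [0.5701 0.016  0.    ]
side_tray 0.87 233 145 [0.5285 0.3125 0.    ]
balance 0.69 348 318 [ 0.5501 -0.2889  0.    ]
```

View pics/t0.png

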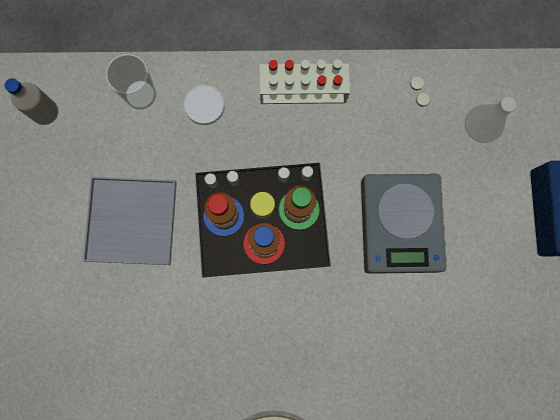

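View pics/s0.png

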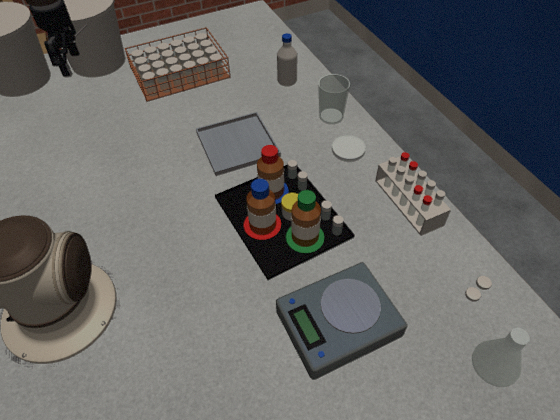

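The top view shows the red cap (218,204) on the blue pad, the blue cap (264,236) on the red pad and the green cap (301,197) on the green pad. The yellow lid is at (262,204), the steel tray on the left around (130,221), and the pan on the right at (407,211). Next I'll segment these for accurate positions.

```bash
cat > m.py <<'E'
from h import *
def blobs(p,lo,hi,sm=90,vm=40,amin=30):
    hsv=cv2.cvtColor(p['frame'],cv2.COLOR_RGB2HSV)
    m=((hsv[...,0]>=lo)&(hsv[...,0]<=hi)) if lo<=hi else ((hsv[...,0]>=lo)|(hsv[...,0]<=hi))
    m=(m&(hsv[...,1]>=sm)&(hsv[...,2]>=vm)).astype(np.uint8)
    n,l,s,c=cv2.connectedComponentsWithStats(m)
    return [(s[i].tolist(),c[i],l==i) for i in range(1,n) if s[i][4]>=amin]
E
python3 - <<'E'
from m import *
p=snap('top','t1.png')
for nm,lo,hi in(('red',174,4),('yellow',22,34),('green',50,75),('blue',100,125)):
    for s,c,_ in blobs(p,lo,hi,120): 
        print(nm,s,c.round(1),[ray(p,*(c),z).round(4)[:2].tolist() for z in(.003,.046,.144)])
f=p['frame'][150:290,190:450]
cv2.imwrite('pics/t1z.png',cv2.resize(f,None,fx=3,fy=3,interpolation=cv2.INTER_CUBIC)[:,:,::-1])
f=p['frame'][165:280,75:190]
cv2.imwrite('pics/t1y.png',cv2.resize(f,None,fx=5,fy=5,interpolation=cv2.INTER_CUBIC)[:,:,::-1])
E
```

```text
red [269, 60, 9, 11, 76] [272.7  64.6] [[0.9108, -0.01], [0.8908, -0.0097], [0.8454, -0.0089]]
red [285, 60, 9, 11, 77] [288.8  64.5] [[0.9106, -0.0481], [0.8907, -0.0463], [0.8452, -0.0423]]
red [317, 75, 9, 11, 74] [321.2  80. ] [[0.8714, -0.1236], [0.8529, -0.1191], [0.8107, -0.1087]]
red [333, 75, 10, 11, 73] [337.3  79.7] [[0.8716, -0.1615], [0.8531, -0.1556], [0.811, -0.142]]
red [208, 194, 20, 22, 338] [217.7 204.4] [[0.5773, 0.1191], [0.5697, 0.1147], [0.5523, 0.1046]]
red [243, 226, 42, 38, 470] [263.3 249.7] [[0.4732, 0.017], [0.4694, 0.0164], [0.4609, 0.0149]]
yellow [250, 192, 25, 25, 498] [262.1 203.6] [[0.5777, 0.0187], [0.5701, 0.018], [0.5527, 0.0164]]
green [292, 187, 19, 21, 135] [302.2 195.8] [[0.5945, -0.0726], [0.5862, -0.07], [0.5674, -0.0639]]
blue [5, 78, 17, 16, 170] [12.2 85.5] [[0.8658, 0.5995], [0.8475, 0.5773], [0.8058, 0.5267]]
blue [546, 161, 14, 92, 768] [554.9 198.2] [[0.5814, -0.6485], [0.5736, -0.6246], [0.556, -0.57]]
blue [203, 198, 42, 38, 436] [226.2 222.9] [[0.5348, 0.0997], [0.5287, 0.096], [0.515, 0.0875]]
blue [254, 226, 20, 21, 309] [263.5 236. ] [[0.5039, 0.0162], [0.499, 0.0156], [0.4878, 0.0142]]
```

View pics/t1z.png

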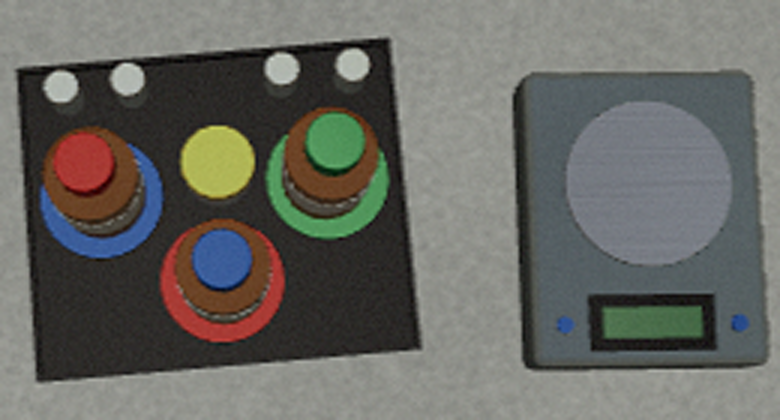

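View pics/t1y.png

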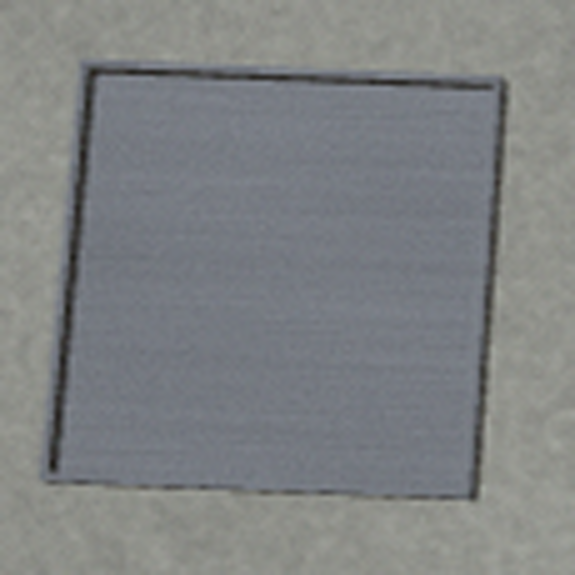

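```bash
python3 - <<'E'
from m import *
from scipy.spatial.transform import Rotation as Ro
p=bot.camera('top')
for nm,lo,hi,box in(('red',174,4,(200,188,235,218)),('green',45,80,(285,180,318,208)),('blue',100,125,(248,222,280,248)),('yellow',22,34,(245,185,280,220))):
    x0,y0,x1,y1=box
    q=dict(p); q['frame']=p['frame'][y0:y1,x0:x1]
    for s,c,m in blobs(q,lo,hi,80,amin=60):
        pts=np.argwhere(m)[:,::-1].astype(np.float32)
        (cx,cy),r=cv2.minEnclosingCircle(pts)
        z=.049 if nm=='yellow' else .147
        print(nm,s,(c+[x0,y0]).round(1),(cx+x0,cy+y0,r),ray(p,c[0]+x0,c[1]+y0,z).round(4),ray(p,cx+x0,cy+y0,z).round(4))
g=lambda x,y,k,ox,oy:(ox+(x+.5)/k-.5,oy+(y+.5)/k-.5)
C=[ray(p,*g(x,y,5,75,165),.016) for x,y in((82,62),(505,78),(475,500),(43,482))]
print('tray',np.round(C,4).tolist(),np.mean(C,0).round(4),np.degrees(np.arctan2(C[1][0]-C[0][0],C[0][1]-C[1][1])))
print('pan',ray(p,*g(649,183,3,190,150),.066))
for n,x in(('R pad b',101),):pass
for n,(x,y),r in(('blue',(101,197),60),('red',(223,280),61),('green',(328,183),60)): print('pad',n,ray(p,*g(x,y,3,190,150),.003).round(4))
o=bot.get_obs(); print(Ro.from_euler('xyz',o['tcp_rot'],degrees=True).as_matrix().round(3))
s=snap('side','s1.png')
for b in('bottle_red','bottle_blue','bottle_green'):
  print(b,bot.look_for(b,s)[:2])
E
```

```text
red [8, 6, 21, 22, 339] [217.7 204.4] (217.71782112121582, 204.6237621307373, 10.761849403381348) [0.5518 0.1042 0.147 ] [0.5513 0.1042 0.147 ]
green [7, 7, 20, 21, 314] [301.2 196.9] (300.9070796966553, 197.29203605651855, 10.350001335144043) [ 0.5647 -0.0616  0.147 ] [ 0.5639 -0.0611  0.147 ]
blue [6, 4, 20, 21, 321] [263.4 236. ] (263.2826089859009, 236.10869598388672, 10.257883071899414) [0.4876 0.0142 0.147 ] [0.4873 0.0146 0.147 ]
yellow [4, 7, 26, 25, 503] [262.  203.5] (261.9268283843994, 203.85365867614746, 12.955086708068848) [0.5697 0.0181 0.049 ] [0.569  0.0182 0.049 ]
tray [[0.6413, 0.4027, 0.016], [0.6315, 0.2125, 0.016], [0.4421, 0.2228, 0.016], [0.4527, 0.4122, 0.016]] [0.5419 0.3126 0.016 ] -2.9463487413244858
pan [ 0.54715029 -0.2904274   0.066     ]
pad blue [0.552  0.1063 0.003 ]
pad red [0.4882 0.0153 0.003 ]
pad green [ 0.5604 -0.0646  0.003 ]
[[-0.     0.36   0.933]
 [-0.     0.933 -0.36 ]
 [-1.    -0.    -0.   ]]
bottle_red [{'bbox': [0.4527, 0.3438, 0.0525, 0.125], 'conf': 0.79}]
bottle_blue [{'bbox': [0.4439, 0.4319, 0.0463, 0.1305], 'conf': 0.92}]
bottle_green [{'bbox': [0.5189, 0.4502, 0.0552, 0.1379], 'conf': 0.65}]
```

All measurements agree: the pads are 111, 108 and 170 mm apart, and the caps sit over their pads. I'll first turn the tool so its axes line up with the world.

```bash
python3 -m handwheel '[[-10,0,0,0,0,0,-1],[-20,0,0,0,0,0,-1],[-21.1,0,0,0,0,0,-1],[-21.1,0,0,0,0,0,-1]]' 60; python3 -c "
from h import *
from scipy.spatial.transform import Rotation as Ro
o=bot.get_obs();print(o['time'],np.round(o['q'],2),np.round(o['ee_pos'],4),Ro.from_euler('xyz',o['tcp_rot'],degrees=True).as_matrix().round(3).tolist())"
```

```text
time: 1.8
ee_pos: [0.1977, 0.5132, 0.2503]
tcp_rot: [-126.5, 90.0, -126.7]
wrist_force: [0.1, -0.0, -0.1]
opening: 0.0857
1.8 [68.93  4.98 10.07 95.1   0.   69.09] [0.1977 0.5132 0.2503] [[-0.0, 0.003, 1.0], [-0.0, 1.0, -0.003], [-1.0, -0.0, -0.0]]
```

```bash
python3 -m handwheel '[[0,0,0,0,-0.03,0.025,-1],[0,0,0,0,-0.07,0.06,-1],[0,0,0,0,-0.115,0.1,-1],[0,0,0,0,-0.16,0.14,-1],[0,0,0,0,-0.205,0.18,-1],[0,0,0,0,-0.25,0.22,-1],[0,0,0,0,-0.295,0.258,-1],[0,0,0,0,-0.34,0.296,-1],[0,0,0,0,-0.38,0.33,-1],[0,0,0,0,-0.402,0.35,-1],[0,0,0,0,-0.4085,0.354,-1],[0,0,0,0,-0.4085,0.354,-1],[0,0,0,0,-0.4085,0.354,-1]]'; python3 - <<'E'
from h import *
o=bot.get_obs();print(np.round(o['q'],2),np.round(o['ee_pos'],4))
p=snap('wrist','w1.png');print(p['fx'],p['cx'],p['cy'],np.round(p['tool_from_camera'],3).tolist())
E
```

```text
time: 3.42
ee_pos: [0.5514, 0.1057, 0.2505]
tcp_rot: [63.0, 90.0, 63.0]
wrist_force: [-0.7, 0.1, 0.6]
opening: 0.0854
[1.085e+01 6.570e+00 1.183e+01 9.525e+01 1.000e-02 1.080e+01] [0.5514 0.1057 0.2505]
338.17609248050684 280.5016981653545 208.64303572809916 [[-0.001, -0.27, 0.963, -0.124], [1.0, 0.0, 0.001, -0.001], [-0.001, 0.963, 0.27, -0.068], [0.0, 0.0, 0.0, 1.0]]
```

View pics/w1.png

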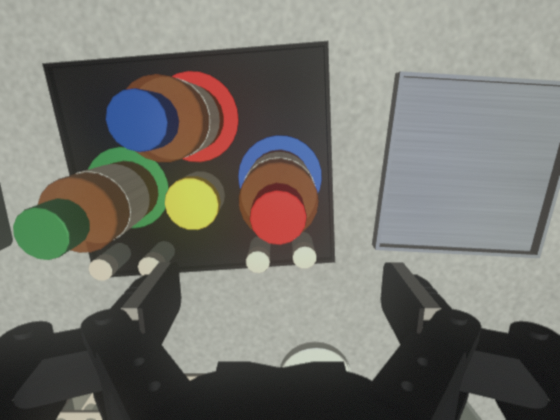

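The wrist view shows the red cap at (278,217), between and ahead of the open jaws, with blue at (140,120), green at (44,232) and the lid at (193,203). I'll cross-check the positions.

```bash
cat >> h.py <<'E'
from scipy.spatial.transform import Rotation as Ro
def wray(p,o,u,v,z):
    T=np.array(p['tool_from_camera']);R=Ro.from_euler('xyz',o['tcp_rot'],degrees=True).as_matrix()
    d=R@T[:3,:3]@np.array([(u-p['cx'])/p['fx'],(v-p['cy'])/p['fy'],1.]);c=np.array(o['ee_pos'])+R@T[:3,3]
    return (c+d*(z-c[2])/d[2]).round(4)
E
python3 - <<'E'
from m import *
o=bot.get_obs();p=bot.camera('wrist');print(np.round(o['ee_pos'],4))
for n,u,v,z in(('red',278,217,.147),('blue',140,120,.147),('green',45,232,.147),('jar',192,203,.049)):
    print(n,wray(p,o,u,v,z))
for x in((400,76),(558,86),(532,253),(379,246)): print('tray',wray(p,o,*x,.016))
E
```

```text
[0.5514 0.1058 0.2506]
red [0.5532 0.1029 0.147 ]
blue [0.4873 0.0132 0.147 ]
green [ 0.5646 -0.0629  0.147 ]
jar [0.5689 0.0168 0.049 ]
tray [0.447  0.2232 0.016 ]
tray [0.4561 0.3821 0.016 ]
tray [0.6361 0.3926 0.016 ]
tray [0.6278 0.2169 0.016 ]
```

```bash
python3 -m handwheel '[[0,0,0,0.02,-0.002,0.001,-1],[0,0,0,0.05,-0.002,0.001,-1],[0,0,0,0.08,-0.002,0.001,-1],[0,0,0,0.1,-0.002,0.001,-1],[0,0,0,0.111,-0.002,0.001,-1],[0,0,0,0.116,-0.002,0.001,-0.5],[0,0,0,0.1165,-0.002,0.001,-0.2],[0,0,0,0.1165,-0.002,0.001,0.2],[0,0,0,0.1165,-0.002,0.001,0.5],[0,0,0,0.1165,-0.002,0.001,1],[0,0,0,0.1165,-0.002,0.001,1],[0,0,0,0.1165,-0.002,0.001,1],[0,0,0,0.1165,-0.002,0.001,1]]' 60
```

```text
time: 5.15
ee_pos: [0.5534, 0.1031, 0.1348]
tcp_rot: [21.4, 89.9, 21.5]
wrist_force: [0.4, 2.1, 5.9]
opening: 0.0386
```

Gripped at 38.6 mm on the 40 mm cap. Now I'll lift and carry it to the far-left slot (0.594, 0.353).

```bash
python3 -m handwheel '[[0,0,0,-0.008,0,0,1],[0,0,0,-0.025,0,0,1],[0,0,0,-0.045,0,0,1],[0,0,0,-0.06,0.005,0.001,1],[0,0,0,-0.065,0.02,0.003,1],[0,0,0,-0.065,0.045,0.007,1],[0,0,0,-0.065,0.075,0.012,1],[0,0,0,-0.065,0.105,0.017,1],[0,0,0,-0.065,0.135,0.022,1],[0,0,0,-0.065,0.165,0.027,1],[0,0,0,-0.065,0.195,0.032,1],[0,0,0,-0.065,0.222,0.036,1],[0,0,0,-0.065,0.24,0.039,1],[0,0,0,-0.065,0.248,0.0405,1],[0,0,0,-0.065,0.25,0.0405,1],[0,0,0,-0.065,0.25,0.0405,1],[0,0,0,-0.065,0.25,0.0405,1]]' ; python3 - <<'E'
from h import *
snap('side','s2.png')
E
```

```text
time: 7.28
ee_pos: [0.5934, 0.3523, 0.1991]
tcp_rot: [15.1, 90.0, 15.1]
wrist_force: [0.7, -0.0, -2.9]
opening: 0.0388
```

View pics/s2.png

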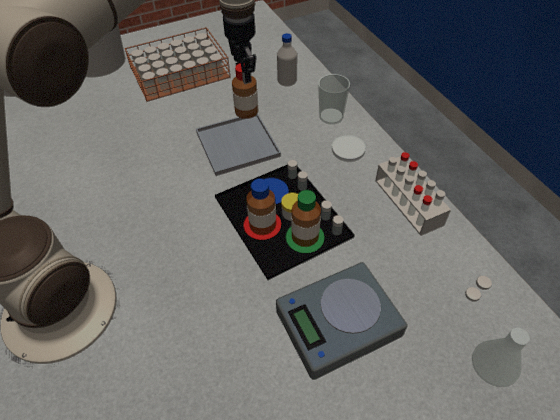

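The bottle hangs upright over the side tray. Lowering gently.

```bash
python3 -m handwheel '[[0,0,0,0.01,0.0005,0.0005,1],[0,0,0,0.027,0.0005,0.0005,1],[0,0,0,0.043,0.0005,0.0005,1],[0,0,0,0.053,0.0005,0.0005,1],[0,0,0,0.058,0.0005,0.0005,1],[0,0,0,0.061,0.0005,0.0005,1],[0,0,0,0.062,0.0005,0.0005,1],[0,0,0,0.063,0.0005,0.0005,1],[0,0,0,0.0635,0.0005,0.0005,1],[0,0,0,0.0635,0.0005,0.0005,1]]'
```

```text
time: 8.57
ee_pos: [0.5939, 0.3534, 0.1354]
tcp_rot: [27.5, 90.0, 27.5]
wrist_force: [0.5, -0.3, -3.4]
opening: 0.0385
```

```bash
python3 -m handwheel '[[0,0,0,0.0005,0,0,1],[0,0,0,0.001,0,0,1],[0,0,0,0.001,0,0,1]]'
```

```text
time: 8.95
ee_pos: [0.5938, 0.3534, 0.1342]
tcp_rot: [-152.9, 90.0, -152.9]
wrist_force: [-0.4, 0.1, -3.5]
opening: 0.0386
```

```bash
python3 -m handwheel '[[0,0,0,0.0005,0,0,1],[0,0,0,0.001,0,0,1],[0,0,0,0.0015,0,0,1],[0,0,0,0.0015,0,0,1]]'
```

```text
time: 9.45
ee_pos: [0.5938, 0.3534, 0.1327]
tcp_rot: [-149.5, 90.0, -149.4]
wrist_force: [0.5, -0.7, -2.5]
opening: 0.0386
```

```bash
python3 -m handwheel '[[0,0,0,0.0005,0,0,1],[0,0,0,0.001,0,0,1],[0,0,0,0.001,0,0,1]]'
```

```text
time: 9.82
ee_pos: [0.5938, 0.3534, 0.1319]
tcp_rot: [37.1, 90.0, 37.2]
wrist_force: [-0.6, -1.0, -2.4]
opening: 0.0385
```

```bash
python3 -m handwheel '[[0,0,0,0.0005,0,0,1],[0,0,0,0.001,0,0,1],[0,0,0,0.001,0,0,1]]';  python3 - <<'E'
from h import *
p=bot.camera('side')
f=p['frame'][40:190,180:340]
cv2.imwrite('pics/s3.png',cv2.resize(f,None,fx=4,fy=4,interpolation=cv2.INTER_CUBIC)[:,:,::-1])
E
```

```text
time: 10.2
ee_pos: [0.594, 0.3535, 0.1318]
tcp_rot: [28.1, 89.9, 28.1]
wrist_force: [-1.3, 0.3, 4.4]
opening: 0.0386
```

View pics/s3.png

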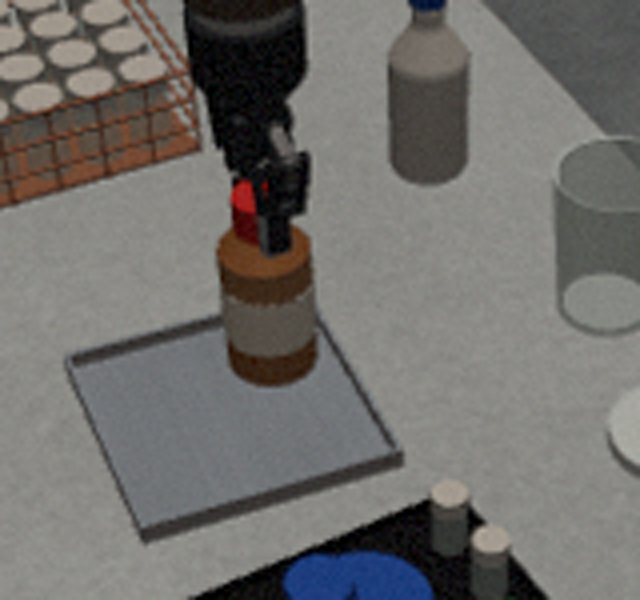

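Contact (+4.4 N) at TCP z 0.132, so the bottles stood at about z 0.007 originally: a 4 mm tray floor plus the 3 mm pad. Releasing and going on to blue.

```bash
python3 -m handwheel '[[0,0,0,0,0,0,0.1],[0,0,0,0,0,0,-0.1],[0,0,0,0,0,0,-0.4],[0,0,0,0,0,0,-0.8],[0,0,0,-0.01,0,0,-1],[0,0,0,-0.035,0,0,-1],[0,0,0,-0.065,-0.005,0,-1],[0,0,0,-0.08,-0.03,-0.01,-1],[0,0,0,-0.08,-0.08,-0.025,-1],[0,0,0,-0.08,-0.135,-0.042,-1],[0,0,0,-0.08,-0.19,-0.06,-1],[0,0,0,-0.08,-0.24,-0.075,-1],[0,0,0,-0.08,-0.29,-0.091,-1],[0,0,0,-0.08,-0.325,-0.102,-1],[0,0,0,-0.075,-0.3397,-0.1065,-1],[0,0,0,-0.065,-0.3397,-0.1065,-1],[0,0,0,-0.065,-0.3397,-0.1065,-1]]'; python3 - <<'E'
from h import *
o=bot.get_obs();p=snap('wrist','w2.png');print(np.round(o['ee_pos'],4),np.round(o['q'],1))
E
```

```text
time: 12.38
ee_pos: [0.4874, 0.0145, 0.1947]
tcp_rot: [172.1, 89.9, 172.1]
wrist_force: [0.1, 0.2, 0.2]
opening: 0.0855
[0.4874 0.0145 0.1947] [ 1.7 -4.3 -5.4 89.   0.   1.6]
```

View pics/w2.png

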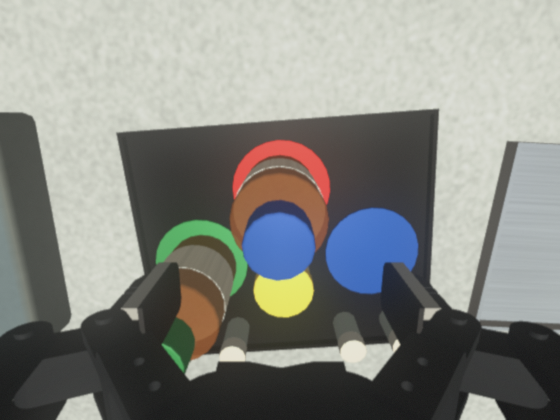

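The blue cap is centred between the jaws (279,246), and the blue pad is now bare at (372,250). Descending and gripping.

```bash
python3 -m handwheel '[[0,0,0,0.015,-0.0005,0,-1],[0,0,0,0.035,-0.0005,0,-1],[0,0,0,0.05,-0.0005,0,-1],[0,0,0,0.058,-0.0005,0,-0.6],[0,0,0,0.0605,-0.0005,0,-0.3],[0,0,0,0.0605,-0.0005,0,0],[0,0,0,0.0605,-0.0005,0,0.4],[0,0,0,0.0605,-0.0005,0,1],[0,0,0,0.0605,-0.0005,0,1],[0,0,0,0.0605,-0.0005,0,1],[0,0,0,0.0605,-0.0005,0,1]]'
```

```text
time: 13.8
ee_pos: [0.4879, 0.0132, 0.136]
tcp_rot: [4.7, 89.9, 4.7]
wrist_force: [1.4, 1.6, 5.8]
opening: 0.0386
```

```bash
python3 -m handwheel '[[0,0,0,-0.008,0,0,1],[0,0,0,-0.025,0,0,1],[0,0,0,-0.045,0,0,1],[0,0,0,-0.06,0.005,0,1],[0,0,0,-0.065,0.02,0.001,1],[0,0,0,-0.065,0.045,0.001,1],[0,0,0,-0.065,0.08,0.002,1],[0,0,0,-0.065,0.12,0.002,1],[0,0,0,-0.065,0.16,0.003,1],[0,0,0,-0.065,0.2,0.003,1],[0,0,0,-0.065,0.24,0.004,1],[0,0,0,-0.065,0.28,0.005,1],[0,0,0,-0.065,0.312,0.006,1],[0,0,0,-0.065,0.333,0.006,1],[0,0,0,-0.065,0.343,0.006,1],[0,0,0,-0.065,0.345,0.006,1],[0,0,0,-0.065,0.345,0.006,1],[0,0,0,-0.065,0.345,0.006,1]]' 
```

```text
time: 16.05
ee_pos: [0.4935, 0.3574, 0.2005]
tcp_rot: [5.0, 90.0, 4.9]
wrist_force: [0.2, -0.3, -2.9]
opening: 0.0387
```

```bash
python3 -m handwheel '[[0,0,0,0.01,0.0005,0.0005,1],[0,0,0,0.028,0.0005,0.0005,1],[0,0,0,0.046,0.0005,0.0005,1],[0,0,0,0.057,0.0005,0.0005,1],[0,0,0,0.062,0.0005,0.0005,1],[0,0,0,0.0645,0.0005,0.0005,1],[0,0,0,0.0655,0.0005,0.0005,1],[0,0,0,0.0665,0.0005,0.0005,1],[0,0,0,0.067,0.0005,0.0005,1],[0,0,0,0.067,0.0005,0.0005,1]]'
```

```text
time: 17.3
ee_pos: [0.4939, 0.3587, 0.1334]
tcp_rot: [38.0, 90.0, 38.0]
wrist_force: [-0.5, 0.5, -1.9]
opening: 0.0381
```

```bash
python3 -m handwheel '[[0,0,0,0.0005,0,0,1],[0,0,0,0.001,0,0,1],[0,0,0,0.001,0,0,1]]'
```

```text
time: 17.68
ee_pos: [0.494, 0.3588, 0.1331]
tcp_rot: [35.8, 89.9, 35.8]
wrist_force: [-1.3, -1.1, 5.3]
opening: 0.039
```

```bash
python3 -m handwheel '[[0,0,0,0,0,0,0.1],[0,0,0,0,0,0,-0.1],[0,0,0,0,0,0,-0.4],[0,0,0,0,0,0,-0.8],[0,0,0,-0.01,0,0,-1],[0,0,0,-0.035,0,0,-1],[0,0,0,-0.065,-0.005,0,-1],[0,0,0,-0.08,-0.03,0.005,-1],[0,0,0,-0.08,-0.08,0.013,-1],[0,0,0,-0.08,-0.135,0.022,-1],[0,0,0,-0.08,-0.19,0.032,-1],[0,0,0,-0.08,-0.245,0.041,-1],[0,0,0,-0.08,-0.3,0.05,-1],[0,0,0,-0.08,-0.35,0.059,-1],[0,0,0,-0.08,-0.395,0.066,-1],[0,0,0,-0.075,-0.421,0.0705,-1],[0,0,0,-0.065,-0.421,0.0705,-1],[0,0,0,-0.065,-0.421,0.0705,-1],[0,0,0,-0.065,-0.421,0.0705,-1]]'; python3 - <<'E'
from h import *
o=bot.get_obs();p=snap('wrist','w3.png');print(np.round(o['ee_pos'],4),np.round(o['q'],1))
E
```

```text
time: 20.05
ee_pos: [0.5645, -0.0613, 0.1977]
tcp_rot: [25.2, 90.0, 25.3]
wrist_force: [-0.5, -0.2, -0.2]
opening: 0.0853
[ 0.5645 -0.0613  0.1977] [-6.2  6.6  6.  89.4  0.  -6.3]
```

View pics/w3.png

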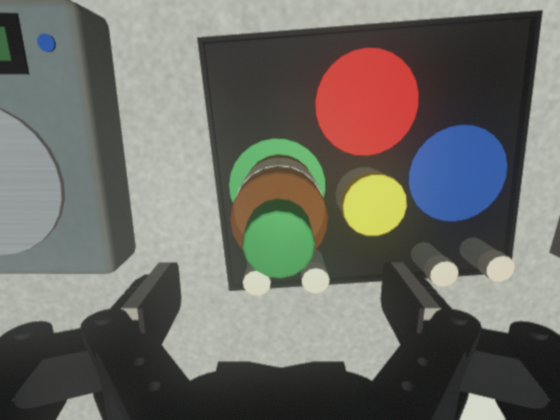

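The green cap is centred at (279,243). Gripping.

```bash
python3 -m handwheel '[[0,0,0,0.015,-0.0005,0,-1],[0,0,0,0.035,-0.0005,0,-1],[0,0,0,0.052,-0.0005,0,-1],[0,0,0,0.061,-0.0005,0,-0.6],[0,0,0,0.0635,-0.0005,0,-0.3],[0,0,0,0.0635,-0.0005,0,0],[0,0,0,0.0635,-0.0005,0,0.4],[0,0,0,0.0635,-0.0005,0,1],[0,0,0,0.0635,-0.0005,0,1],[0,0,0,0.0635,-0.0005,0,1],[0,0,0,0.0635,-0.0005,0,1]]'
```

```text
time: 21.48
ee_pos: [0.5649, -0.0628, 0.1346]
tcp_rot: [-2.7, 89.9, -2.7]
wrist_force: [-0.2, 1.7, 5.9]
opening: 0.0384
```

```bash
python3 -m handwheel '[[0,0,0,-0.008,0,0,1],[0,0,0,-0.025,0,0,1],[0,0,0,-0.048,0,0,1],[0,0,0,-0.068,0,0,1],[0,0,0,-0.075,0.01,-0.001,1],[0,0,0,-0.075,0.03,-0.002,1],[0,0,0,-0.075,0.06,-0.004,1],[0,0,0,-0.075,0.1,-0.007,1],[0,0,0,-0.075,0.14,-0.01,1],[0,0,0,-0.075,0.18,-0.013,1],[0,0,0,-0.075,0.22,-0.016,1],[0,0,0,-0.075,0.26,-0.019,1],[0,0,0,-0.075,0.295,-0.022,1],[0,0,0,-0.075,0.318,-0.024,1],[0,0,0,-0.075,0.329,-0.025,1],[0,0,0,-0.075,0.332,-0.025,1],[0,0,0,-0.075,0.332,-0.025,1],[0,0,0,-0.075,0.332,-0.025,1]]' 
```

```text
time: 23.72
ee_pos: [0.5396, 0.2683, 0.2089]
tcp_rot: [-28.8, 90.0, -28.8]
wrist_force: [-0.7, 0.5, -2.6]
opening: 0.0392
```

```bash
python3 -m handwheel '[[0,0,0,0.01,0.0005,0.0005,1],[0,0,0,0.03,0.0005,0.0005,1],[0,0,0,0.052,0.0005,0.0005,1],[0,0,0,0.066,0.0005,0.0005,1],[0,0,0,0.072,0.0005,0.0005,1],[0,0,0,0.0745,0.0005,0.0005,1],[0,0,0,0.0755,0.0005,0.0005,1],[0,0,0,0.0765,0.0005,0.0005,1],[0,0,0,0.077,0.0005,0.0005,1],[0,0,0,0.077,0.0005,0.0005,1]]'
```

```text
time: 24.98
ee_pos: [0.5399, 0.2697, 0.1319]
tcp_rot: [19.4, 90.0, 19.4]
wrist_force: [0.8, -0.3, -2.0]
opening: 0.0389
```

```bash
python3 -m handwheel '[[0,0,0,0.0005,0,0,1],[0,0,0,0.001,0,0,1],[0,0,0,0.001,0,0,1]]'
```

```text
time: 25.35
ee_pos: [0.54, 0.2697, 0.1315]
tcp_rot: [24.4, 89.9, 24.4]
wrist_force: [-1.0, -0.5, 5.2]
opening: 0.0386
```

```bash
python3 -m handwheel '[[0,0,0,0,0,0,0.1],[0,0,0,0,0,0,-0.1],[0,0,0,0,0,0,-0.4],[0,0,0,0,0,0,-0.8],[0,0,0,-0.01,0,0,-1],[0,0,0,-0.035,0,0,-1],[0,0,0,-0.065,-0.005,0,-1],[0,0,0,-0.08,-0.03,0.003,-1],[0,0,0,-0.08,-0.075,0.009,-1],[0,0,0,-0.06,-0.125,0.015,-1],[0,0,0,-0.04,-0.175,0.021,-1],[0,0,0,-0.02,-0.22,0.026,-1],[0,0,0,-0.01,-0.245,0.029,-1],[0,0,0,-0.01,-0.252,0.0295,-1],[0,0,0,-0.01,-0.252,0.0295,-1],[0,0,0,-0.01,-0.252,0.0295,-1]]'; python3 - <<'E'
from h import *
o=bot.get_obs();p=snap('wrist','w4.png');print(np.round(o['ee_pos'],4),np.round(o['q'],1))
t=snap('top','t4.png')
E
```

```text
time: 27.35
ee_pos: [0.5698, 0.0186, 0.1416]
tcp_rot: [10.4, 89.9, 10.5]
wrist_force: [-0.1, -0.0, -0.8]
opening: 0.0851
[0.5698 0.0186 0.1416] [ 1.9  6.9  0.1 83.2  0.   1.8]
```

View pics/w4.png

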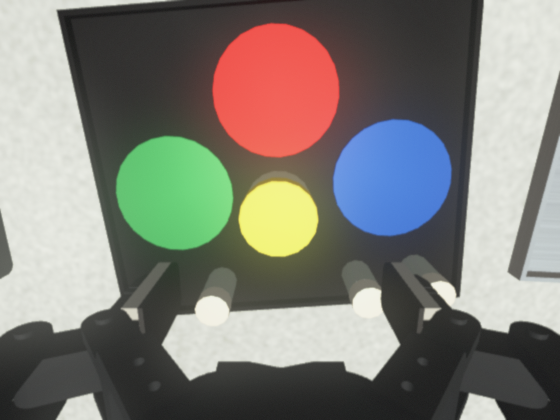

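View pics/t4.png

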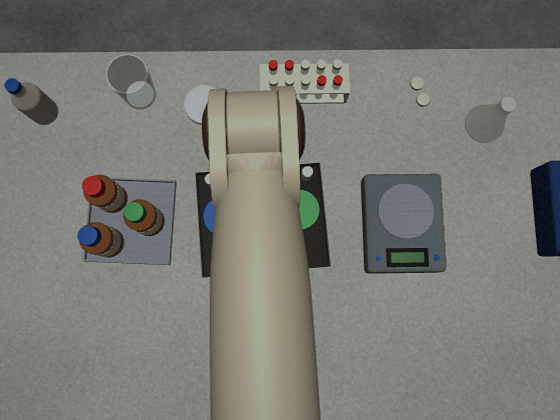

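The three bottles stand in the side tray, and the wrist view shows all three pads bare and the yellow lid at (278,219). Next I'll measure the pads and the jar.

```bash
python3 - <<'E'
from m import *
o=bot.get_obs();p=bot.camera('wrist')
for nm,lo,hi,z in(('red',170,6,.007),('yellow',22,38,.05),('green',45,80,.007),('blue',100,125,.007)):
    for s,c,m in blobs(p,lo,hi,80,amin=1500):
        cn,_=cv2.findContours(m.astype(np.uint8),cv2.RETR_EXTERNAL,cv2.CHAIN_APPROX_NONE)
        h=cv2.convexHull(max(cn,key=len))[:,0]
        W=np.array([wray(p,o,u,v,z)[:2] for u,v in h])
        # circle fit
        A=np.c_[2*W,np.ones(len(W))];x=np.linalg.lstsq(A,(W**2).sum(1),rcond=None)[0]
        print(nm,s,x[:2].round(4),'r',np.sqrt(x[2]+x[:2]@x[:2]).round(4))
E
```

```text
red [205, 22, 141, 136, 14269] [0.4869 0.0144] r 0.0475
yellow [229, 177, 91, 89, 6101] [0.5723 0.0129] r 0.0311
green [115, 135, 119, 116, 10718] [ 0.5635 -0.0656] r 0.0463
blue [333, 119, 120, 118, 11107] [0.551  0.1038] r 0.0463
```

```bash
python3 - <<'E'
from m import *
o=bot.get_obs();p=bot.camera('wrist');print(np.round(o['ee_pos'],4))
for s,c,m in blobs(p,22,38,110,180,1500)+blobs(p,22,38,80,200,1500):
    pts=np.argwhere(m)[:,::-1].astype(np.float32);(x,y),r=cv2.minEnclosingCircle(pts)
    print(s,c,x,y,r,wray(p,o,x,y,.05))
print(wray(p,o,278.5,219,.05),wray(p,o,238,219,.05),wray(p,o,318,219,.05))
E
```

```text
[0.5696 0.0185 0.1411]
[239, 181, 79, 76, 4754] [278.141565   218.57677745] 278.14556884765625 218.56329345703125 39.58125305175781 [0.5686 0.0158 0.05  ]
[239, 182, 79, 75, 4682] [278.1063648 218.7486117] 278.28570556640625 218.85714721679688 39.53437042236328 [0.5688 0.0159 0.05  ]
[0.5689 0.0161 0.05  ] [ 0.569  -0.0109  0.05  ] [0.5689 0.0424 0.05  ]
```

```bash
python3 -m handwheel '[[0,0,0,0.02,-0.002,-0.0005,-1],[0,0,0,0.045,-0.002,-0.0005,-1],[0,0,0,0.068,-0.002,-0.0005,-1],[0,0,0,0.085,-0.002,-0.0005,-1],[0,0,0,0.095,-0.002,-0.0005,-1],[0,0,0,0.1,-0.002,-0.0005,-0.8],[0,0,0,0.1,-0.002,-0.0005,-0.5],[0,0,0,0.1,-0.002,-0.0005,-0.2],[0,0,0,0.1,-0.002,-0.0005,0.2],[0,0,0,0.1,-0.002,-0.0005,1],[0,0,0,0.1,-0.002,-0.0005,1],[0,0,0,0.1,-0.002,-0.0005,1]]' 40
```

```text
time: 29.05
ee_pos: [0.5696, 0.0157, 0.0417]
tcp_rot: [2.3, 89.9, 2.3]
wrist_force: [0.7, 1.2, 6.5]
opening: 0.0527
```

```bash
python3 -m handwheel '[[0,0,0,-0.008,0,0,1],[0,0,0,-0.025,0,0,1],[0,0,0,-0.055,0,0,1],[0,0,0,-0.08,0,0,1],[0,0,0,-0.09,-0.01,-0.001,1],[0,0,0,-0.09,-0.03,-0.002,1],[0,0,0,-0.09,-0.06,-0.004,1],[0,0,0,-0.09,-0.1,-0.007,1],[0,0,0,-0.09,-0.14,-0.01,1],[0,0,0,-0.09,-0.18,-0.013,1],[0,0,0,-0.09,-0.22,-0.016,1],[0,0,0,-0.09,-0.255,-0.019,1],[0,0,0,-0.09,-0.28,-0.021,1],[0,0,0,-0.09,-0.298,-0.022,1],[0,0,0,-0.09,-0.305,-0.0225,1],[0,0,0,-0.09,-0.306,-0.0225,1],[0,0,0,-0.09,-0.306,-0.0225,1],[0,0,0,-0.09,-0.306,-0.0225,1]]'; python3 - <<'E'
from h import *
o=bot.get_obs();p=snap('wrist','w5.png');print(np.round(o['ee_pos'],4),np.round(o['q'],1))
snap('side','s5.png')
E
```

```text
time: 31.3
ee_pos: [0.5469, -0.2896, 0.1309]
tcp_rot: [9.6, 90.0, 9.7]
wrist_force: [-0.2, -0.5, -0.6]
opening: 0.0527
[ 0.5469 -0.2896  0.1309] [-27.9  13.7   6.7  83.    0.  -28. ]
```

View pics/w5.png

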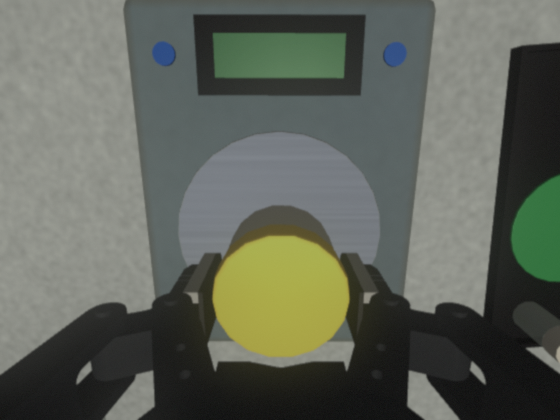

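View pics/s5.png

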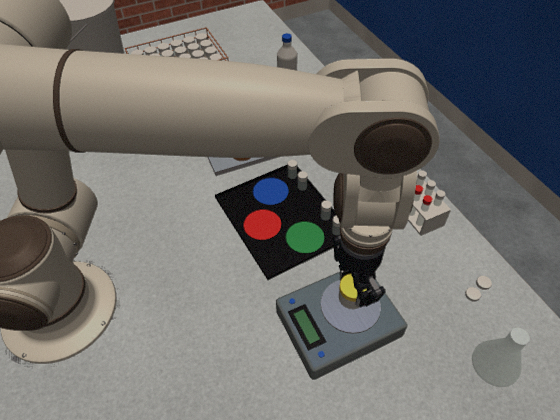

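The jar is held over the pan; the pan's edges show at columns 179 and 380 and its top edge at row 132. I'll check its centre.

```bash
python3 - <<'E'
from h import *
o=bot.get_obs();p=bot.camera('wrist')
W=np.array([wray(p,o,u,v,.066)[:2] for u,v in((179,228),(380,228),(279.5,132),(205,169),(354,169))])
A=np.c_[2*W,np.ones(len(W))];x=np.linalg.lstsq(A,(W**2).sum(1),rcond=None)[0];print(x[:2],np.sqrt(x[2]+x[:2]@x[:2]),o['ee_pos'])
E
python3 -m handwheel '[[0,0,0,0.006,0,0,1],[0,0,0,0.014,0,0,1],[0,0,0,0.02,0,0,1],[0,0,0,0.0235,0,0,1],[0,0,0,0.025,0,0,1],[0,0,0,0.0255,0,0,1],[0,0,0,0.026,0,0,1],[0,0,0,0.026,0,0,1]]'
```

```text
[ 0.54858591 -0.29149518] 0.05901827532629906 [ 0.54681529 -0.28982086  0.13093257]
time: 32.45
ee_pos: [0.5467, -0.2904, 0.1049]
tcp_rot: [-35.6, 90.0, -35.6]
wrist_force: [-0.3, -0.5, -0.4]
opening: 0.0527
```

```bash
python3 -m handwheel '[[0,0,0,0.0005,-0.0005,0.001,1],[0,0,0,0.001,-0.0005,0.001,1],[0,0,0,0.0015,-0.0005,0.001,1],[0,0,0,0.0015,-0.0005,0.001,1]]'
```

```text
time: 32.95
ee_pos: [0.5477, -0.2909, 0.1038]
tcp_rot: [-30.0, 90.0, -30.0]
wrist_force: [-1.0, 0.3, 5.4]
opening: 0.0524
```

```bash
python3 -m handwheel '[[0,0,0,0,0,0,0],[0,0,0,0,0,0,-0.3],[0,0,0,0,0,0,-0.6],[0,0,0,0,0,0,-0.9],[0,0,0,0,0,0,-1],[0,0,0,-0.01,0,0,-1],[0,0,0,-0.035,0,0,-1],[0,0,0,-0.07,0,0,-1],[0,0,0,-0.098,0.01,0,-1],[0,0,0,-0.1,0.05,-0.001,-1],[0,0,0,-0.1,0.1,-0.002,-1],[0,0,0,-0.1,0.15,-0.003,-1],[0,0,0,-0.1,0.2,-0.004,-1],[0,0,0,-0.1,0.25,-0.005,-1],[0,0,0,-0.1,0.3,-0.006,-1],[0,0,0,-0.1,0.35,-0.006,-1],[0,0,0,-0.1,0.4,-0.007,-1],[0,0,0,-0.1,0.45,-0.007,-1],[0,0,0,-0.1,0.495,-0.0077,-1],[0,0,0,-0.1,0.53,-0.0077,-1]]'
python3 -m handwheel '[[0,0,0,0,0.019,0,-1],[0,0,0,0,0.0275,0,-1],[0,0,0,0,0.0275,0,-1],[0,0,0,0,0.0275,0,-1]]' 60
python3 - <<'E'
from h import *
o=bot.get_obs();print(np.round(o['ee_pos'],4),np.round(o['q'],1))
p=snap('wrist','w6.png')
t=snap('top','t6.png')
E
```

```text
time: 35.45
ee_pos: [0.5395, 0.2411, 0.2041]
tcp_rot: [24.4, 89.9, 24.5]
wrist_force: [0.6, -0.9, -0.5]
opening: 0.0856
time: 35.95
ee_pos: [0.5399, 0.2657, 0.2035]
tcp_rot: [-60.1, 90.0, -60.1]
wrist_force: [-0.4, 0.5, 0.2]
opening: 0.0852
[0.5399 0.2657 0.2035] [26.2 11.4 12.1 90.7 -0.  26.2]
```

View pics/t6.png

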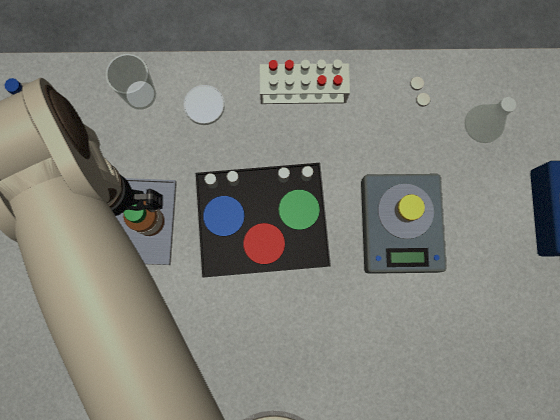

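View pics/w6.png

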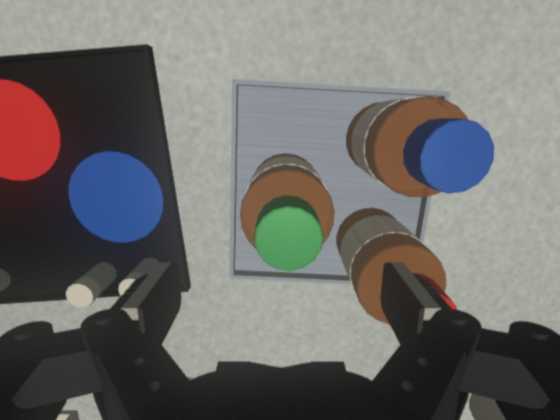

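```bash
python3 - <<'E'
from m import *
o=bot.get_obs();w=bot.camera('wrist');print(o['ee_pos'],wray(w,o,289,238,.148))
p=bot.camera('top')
f=p['frame'][165:280,350:460];cv2.imwrite('pics/t6z.png',cv2.resize(f,None,fx=5,fy=5,interpolation=cv2.INTER_CUBIC)[:,:,::-1])
for nm,lo,hi,z,k in(('red',170,6,.007,800),('yellow',22,36,.112,200),('green',45,80,.007,700),('blue',100,125,.007,700)):
    for s,c,m in blobs(p,lo,hi,70,amin=k):
        pts=np.argwhere(m)[:,::-1].astype(np.float32);(x,y),r=cv2.minEnclosingCircle(pts)
        print(nm,s,c.round(1),ray(p,*c,z).round(4),ray(p,x,y,z).round(4))
E
```

```text
[0.5398391  0.26575309 0.20345494] [0.5392 0.2694 0.148 ]
red [243, 223, 42, 41, 1385] [263.6 243.2] [0.4874 0.0162 0.007 ] [0.4874 0.0161 0.007 ]
yellow [397, 194, 28, 27, 555] [410.9 207. ] [ 0.5474 -0.2887  0.112 ] [ 0.5465 -0.2882  0.112 ]
green [278, 189, 42, 41, 1328] [298.6 209.1] [ 0.5634 -0.0636  0.007 ] [ 0.5632 -0.0635  0.007 ]
blue [545, 161, 15, 93, 788] [554.8 198.8] [ 0.5795 -0.646   0.007 ] [ 0.5605 -0.6434  0.007 ]
blue [203, 196, 42, 40, 1339] [223.3 215.4] [0.5512 0.1059 0.007 ] [0.551  0.1057 0.007 ]
```

View pics/t6z.png

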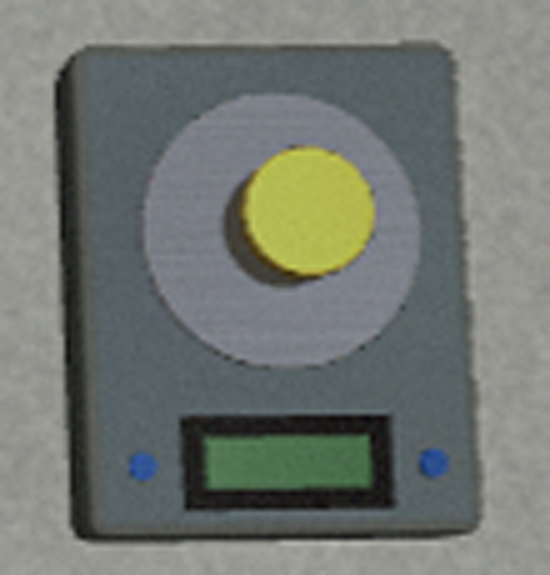

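The jar is within 2 mm of the pan centre. Now green: grip it and take it back.

```bash
python3 -m handwheel '[[0,0,0,0.015,0.004,0,-1],[0,0,0,0.035,0.004,0,-1],[0,0,0,0.055,0.004,0,-1],[0,0,0,0.068,0.004,0,-0.6],[0,0,0,0.072,0.004,0,-0.3],[0,0,0,0.072,0.004,0,0],[0,0,0,0.072,0.004,0,0.4],[0,0,0,0.072,0.004,0,1],[0,0,0,0.072,0.004,0,1],[0,0,0,0.072,0.004,0,1],[0,0,0,0.072,0.004,0,1]]' 60
```

```text
time: 37.52
ee_pos: [0.5399, 0.2707, 0.1319]
tcp_rot: [21.4, 89.9, 21.4]
wrist_force: [0.5, -1.5, 5.0]
opening: 0.0387
```

```bash
python3 -m handwheel '[[0,0,0,-0.008,0,0,1],[0,0,0,-0.025,0,0,1],[0,0,0,-0.045,0,0,1],[0,0,0,-0.06,-0.003,0,1],[0,0,0,-0.065,-0.015,0.001,1],[0,0,0,-0.065,-0.04,0.003,1],[0,0,0,-0.065,-0.075,0.005,1],[0,0,0,-0.065,-0.115,0.008,1],[0,0,0,-0.065,-0.155,0.011,1],[0,0,0,-0.065,-0.195,0.014,1],[0,0,0,-0.065,-0.235,0.017,1],[0,0,0,-0.065,-0.272,0.02,1],[0,0,0,-0.065,-0.302,0.0225,1],[0,0,0,-0.065,-0.323,0.0235,1],[0,0,0,-0.065,-0.333,0.0235,1],[0,0,0,-0.065,-0.335,0.0235,1],[0,0,0,-0.065,-0.335,0.0235,1],[0,0,0,-0.065,-0.335,0.0235,1]]'
```

```text
time: 39.78
ee_pos: [0.5634, -0.0636, 0.1963]
tcp_rot: [68.1, 90.0, 68.2]
wrist_force: [-0.8, -1.1, -3.0]
opening: 0.0386
```

```bash
python3 -m handwheel '[[0,0,0,0.01,-0.0003,0,1],[0,0,0,0.026,-0.0003,0,1],[0,0,0,0.042,-0.0003,0,1],[0,0,0,0.052,-0.0003,0,1],[0,0,0,0.0565,-0.0003,0,1],[0,0,0,0.0585,-0.0003,0,1],[0,0,0,0.0595,-0.0003,0,1],[0,0,0,0.0605,-0.0003,0,1],[0,0,0,0.0605,-0.0003,0,1]]'
```

```text
time: 40.9
ee_pos: [0.5634, -0.0646, 0.136]
tcp_rot: [-5.0, 90.0, -4.9]
wrist_force: [0.5, 0.3, -1.6]
opening: 0.039
```

```bash
python3 -m handwheel '[[0,0,0,0.0005,0,0,1],[0,0,0,0.001,0,0,1],[0,0,0,0.001,0,0,1]]'
```

```text
time: 41.28
ee_pos: [0.5634, -0.0646, 0.1349]
tcp_rot: [-9.4, 90.0, -9.4]
wrist_force: [-0.2, 0.7, -1.3]
opening: 0.0384
```

```bash
python3 -m handwheel '[[0,0,0,0.0005,0,0,1],[0,0,0,0.001,0,0,1],[0,0,0,0.001,0,0,1]]'
```

```text
time: 41.65
ee_pos: [0.5636, -0.0647, 0.1349]
tcp_rot: [-5.3, 89.9, -5.3]
wrist_force: [-0.2, 0.5, 7.5]
opening: 0.0389
```

Down on the green pad. Release and go to the red bottle.

```bash
python3 -m handwheel '[[0,0,0,0,0,0,0.1],[0,0,0,0,0,0,-0.1],[0,0,0,0,0,0,-0.4],[0,0,0,0,0,0,-0.8],[0,0,0,-0.01,0,0,-1],[0,0,0,-0.035,0,0,-1],[0,0,0,-0.06,0.005,0,-1],[0,0,0,-0.07,0.03,0.002,-1],[0,0,0,-0.07,0.08,0.006,-1],[0,0,0,-0.07,0.13,0.01,-1],[0,0,0,-0.07,0.18,0.013,-1],[0,0,0,-0.07,0.23,0.017,-1],[0,0,0,-0.07,0.28,0.02,-1],[0,0,0,-0.07,0.325,0.024,-1],[0,0,0,-0.07,0.37,0.027,-1],[0,0,0,-0.07,0.4,0.029,-1],[0,0,0,-0.07,0.4155,0.03,-1],[0,0,0,-0.07,0.418,0.03,-1],[0,0,0,-0.07,0.418,0.03,-1],[0,0,0,-0.07,0.418,0.03,-1]]'; python3 - <<'E'
from h import *
o=bot.get_obs();print(np.round(o['ee_pos'],4),np.round(o['q'],1))
p=snap('wrist','w7.png')
t=snap('top','t7.png')
E
```

```text
time: 44.15
ee_pos: [0.5934, 0.3523, 0.2042]
tcp_rot: [-4.5, 90.0, -4.5]
wrist_force: [0.1, -0.3, 0.6]
opening: 0.0855
[0.5934 0.3523 0.2042] [30.7 24.6 28.7 94.  -0.  30.7]
```

View pics/w7.png

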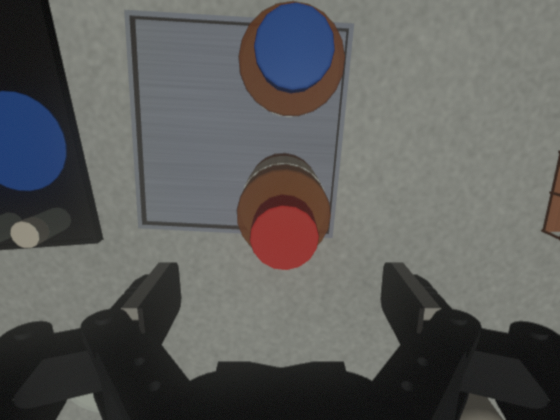

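View pics/t7.png

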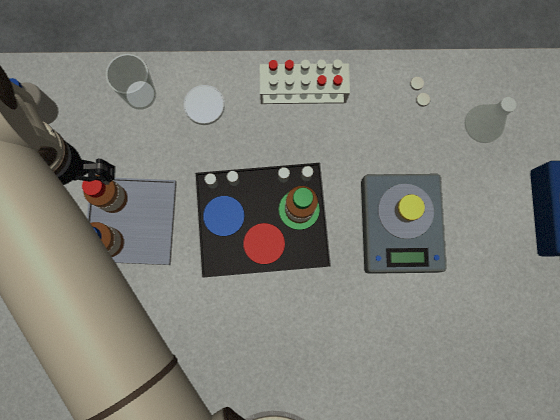

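Green stands on its pad, and the red cap is between the jaws at (285,235).

```bash
python3 -m handwheel '[[0,0,0,0.015,0.0015,0,-1],[0,0,0,0.035,0.0015,0,-1],[0,0,0,0.055,0.0015,0,-1],[0,0,0,0.068,0.0015,0,-0.6],[0,0,0,0.072,0.0015,0,-0.3],[0,0,0,0.072,0.0015,0,0],[0,0,0,0.072,0.0015,0,0.4],[0,0,0,0.072,0.0015,0,1],[0,0,0,0.072,0.0015,0,1],[0,0,0,0.072,0.0015,0,1],[0,0,0,0.072,0.0015,0,1]]' 60
```

```text
time: 45.62
ee_pos: [0.5934, 0.355, 0.1324]
tcp_rot: [26.5, 89.9, 26.5]
wrist_force: [-0.4, -0.8, 6.1]
opening: 0.0388
```

```bash
python3 -m handwheel '[[0,0,0,-0.008,0,0,1],[0,0,0,-0.025,0,0,1],[0,0,0,-0.045,0,0,1],[0,0,0,-0.06,-0.003,0,1],[0,0,0,-0.065,-0.015,-0.004,1],[0,0,0,-0.065,-0.04,-0.011,1],[0,0,0,-0.065,-0.075,-0.021,1],[0,0,0,-0.065,-0.115,-0.034,1],[0,0,0,-0.065,-0.155,-0.047,1],[0,0,0,-0.065,-0.195,-0.06,1],[0,0,0,-0.065,-0.235,-0.073,1],[0,0,0,-0.065,-0.272,-0.085,1],[0,0,0,-0.065,-0.304,-0.095,1],[0,0,0,-0.065,-0.327,-0.103,1],[0,0,0,-0.065,-0.338,-0.106,1],[0,0,0,-0.065,-0.3395,-0.1064,1],[0,0,0,-0.065,-0.3395,-0.1064,1],[0,0,0,-0.065,-0.3395,-0.1064,1]]'
```

```text
time: 47.88
ee_pos: [0.4871, 0.016, 0.1966]
tcp_rot: [154.0, 90.0, 154.1]
wrist_force: [-0.3, 0.0, -3.2]
opening: 0.0388
```

```bash
python3 -m handwheel '[[0,0,0,0.01,0,0,1],[0,0,0,0.026,0,0,1],[0,0,0,0.042,0,0,1],[0,0,0,0.052,0,0,1],[0,0,0,0.0565,0,0,1],[0,0,0,0.0585,0,0,1],[0,0,0,0.0595,0,0,1],[0,0,0,0.0605,0,0,1],[0,0,0,0.061,0,0,1],[0,0,0,0.061,0,0,1]]'
```

```text
time: 49.12
ee_pos: [0.4869, 0.0153, 0.1359]
tcp_rot: [0.9, 90.0, 0.9]
wrist_force: [0.0, -0.7, -3.5]
opening: 0.0388
```

```bash
python3 -m handwheel '[[0,0,0,0.0005,0,0,1],[0,0,0,0.0005,0,0,1],[0,0,0,0.0005,0,0,1]]'
```

```text
time: 49.5
ee_pos: [0.487, 0.0153, 0.1354]
tcp_rot: [-1.3, 90.0, -1.3]
wrist_force: [0.4, -0.1, -1.1]
opening: 0.0387
```

```bash
python3 -m handwheel '[[0,0,0,0.0005,0,0,1],[0,0,0,0.001,0,0,1],[0,0,0,0.001,0,0,1]]'
```

```text
time: 49.88
ee_pos: [0.4872, 0.0153, 0.1354]
tcp_rot: [-1.6, 89.9, -1.6]
wrist_force: [-2.0, -1.4, 6.9]
opening: 0.0387
```

```bash
python3 -m handwheel '[[0,0,0,0,0,0,0.1],[0,0,0,0,0,0,-0.1],[0,0,0,0,0,0,-0.4],[0,0,0,0,0,0,-0.8],[0,0,0,-0.01,0,0,-1],[0,0,0,-0.035,0,0,-1],[0,0,0,-0.06,0.005,0,-1],[0,0,0,-0.07,0.03,0.001,-1],[0,0,0,-0.07,0.075,0.002,-1],[0,0,0,-0.07,0.12,0.003,-1],[0,0,0,-0.07,0.17,0.004,-1],[0,0,0,-0.07,0.22,0.005,-1],[0,0,0,-0.07,0.265,0.006,-1],[0,0,0,-0.07,0.305,0.007,-1],[0,0,0,-0.07,0.33,0.007,-1],[0,0,0,-0.07,0.342,0.007,-1],[0,0,0,-0.07,0.3435,0.007,-1],[0,0,0,-0.07,0.3435,0.007,-1],[0,0,0,-0.07,0.3435,0.007,-1]]'; python3 - <<'E'
from h import *
o=bot.get_obs();print(np.round(o['ee_pos'],4),np.round(o['q'],1))
p=snap('wrist','w8.png')
t=snap('top','t8.png')
E
```

```text
time: 52.25
ee_pos: [0.4939, 0.358, 0.2046]
tcp_rot: [12.2, 90.0, 12.2]
wrist_force: [-0.4, 0.2, 0.2]
opening: 0.0854
[0.4939 0.358  0.2046] [35.9 12.6 13.6 91.  -0.  36. ]
```

View pics/w8.png

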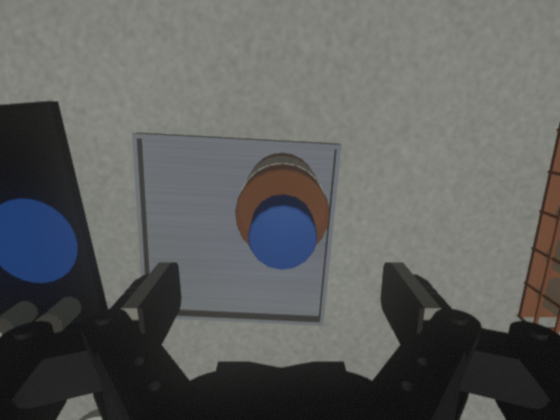

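View pics/t8.png

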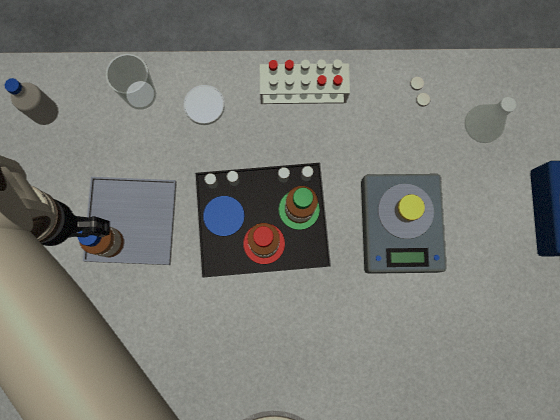

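Red and green are on their pads. Blue is the last one, with its cap between the jaws at (282,237).

```bash
python3 -m handwheel '[[0,0,0,0.015,0.001,0,-1],[0,0,0,0.035,0.001,0,-1],[0,0,0,0.055,0.001,0,-1],[0,0,0,0.068,0.001,0,-0.6],[0,0,0,0.072,0.001,0,-0.3],[0,0,0,0.072,0.001,0,0],[0,0,0,0.072,0.001,0,0.4],[0,0,0,0.072,0.001,0,1],[0,0,0,0.072,0.001,0,1],[0,0,0,0.072,0.001,0,1],[0,0,0,0.072,0.001,0,1]]' 60
```

```text
time: 53.72
ee_pos: [0.4939, 0.36, 0.1329]
tcp_rot: [30.7, 89.9, 30.7]
wrist_force: [-0.5, -1.9, 4.8]
opening: 0.039
```

```bash
python3 -m handwheel '[[0,0,0,-0.008,0,0,1],[0,0,0,-0.025,0,0,1],[0,0,0,-0.045,0,0,1],[0,0,0,-0.06,-0.003,0.001,1],[0,0,0,-0.065,-0.015,0.003,1],[0,0,0,-0.065,-0.04,0.009,1],[0,0,0,-0.065,-0.07,0.016,1],[0,0,0,-0.065,-0.105,0.024,1],[0,0,0,-0.065,-0.14,0.032,1],[0,0,0,-0.065,-0.175,0.04,1],[0,0,0,-0.065,-0.207,0.047,1],[0,0,0,-0.065,-0.233,0.053,1],[0,0,0,-0.065,-0.248,0.056,1],[0,0,0,-0.065,-0.2535,0.057,1],[0,0,0,-0.065,-0.2545,0.057,1],[0,0,0,-0.065,-0.2545,0.057,1],[0,0,0,-0.065,-0.2545,0.057,1]]'
```

```text
time: 55.85
ee_pos: [0.5507, 0.106, 0.1973]
tcp_rot: [150.1, 90.0, 150.2]
wrist_force: [-0.2, -0.3, -2.2]
opening: 0.0389
```

```bash
python3 -m handwheel '[[0,0,0,0.01,0,0,1],[0,0,0,0.026,0,0,1],[0,0,0,0.042,0,0,1],[0,0,0,0.052,0,0,1],[0,0,0,0.0565,0,0,1],[0,0,0,0.0585,0,0,1],[0,0,0,0.0595,0,0,1],[0,0,0,0.0605,0,0,1],[0,0,0,0.061,0,0,1],[0,0,0,0.061,0,0,1]]'
```

```text
time: 57.1
ee_pos: [0.5509, 0.1054, 0.1364]
tcp_rot: [-0.4, 90.0, -0.4]
wrist_force: [-0.1, -0.2, -2.9]
opening: 0.0389
```

```bash
python3 -m handwheel '[[0,0,0,0.0005,0,0,1],[0,0,0,0.001,0,0,1],[0,0,0,0.001,0,0,1]]'
```

```text
time: 57.48
ee_pos: [0.551, 0.1054, 0.1359]
tcp_rot: [7.0, 89.9, 7.0]
wrist_force: [-1.1, -1.0, 3.4]
opening: 0.0384
```

Contact. Release, lift clear and withdraw to the left over the now empty tray.

```bash
python3 -m handwheel '[[0,0,0,0,0,0,0.1],[0,0,0,0,0,0,-0.1],[0,0,0,0,0,0,-0.4],[0,0,0,0,0,0,-0.8],[0,0,0,-0.01,0,0,-1],[0,0,0,-0.035,0,0,-1],[0,0,0,-0.07,0.005,0,-1],[0,0,0,-0.1,0.03,-0.02,-1],[0,0,0,-0.1,0.07,-0.05,-1],[0,0,0,-0.1,0.11,-0.08,-1],[0,0,0,-0.1,0.15,-0.11,-1],[0,0,0,-0.1,0.19,-0.14,-1],[0,0,0,-0.1,0.23,-0.17,-1],[0,0,0,-0.1,0.26,-0.2,-1],[0,0,0,-0.1,0.28,-0.21,-1],[0,0,0,-0.1,0.28,-0.21,-1],[0,0,0,-0.1,0.28,-0.21,-1]]'; python3 - <<'E'
from m import *
o=bot.get_obs();print(o['time'],np.round(o['ee_pos'],4))
p=snap('top','t9.png'); snap('side','s9.png')
for nm,lo,hi,box in(('red',174,4,(250,222,278,250)),('green',45,80,(288,182,318,208)),('blue',100,125,(208,192,236,216)),('yellow',22,34,(390,185,430,225))):
    x0,y0,x1,y1=box
    q=dict(p); q['frame']=p['frame'][y0:y1,x0:x1]
    for s,c,m in blobs(q,lo,hi,80,amin=60):
        print(nm,s,ray(p,c[0]+x0,c[1]+y0,.112 if nm=='yellow' else .151).round(4))
f=p['frame'][150:290,190:450]
cv2.imwrite('pics/t9z.png',cv2.resize(f,None,fx=3,fy=3,interpolation=cv2.INTER_CUBIC)[:,:,::-1])
E
```

```text
time: 59.6
ee_pos: [0.341, 0.3849, 0.2357]
tcp_rot: [1.2, 90.0, 1.2]
wrist_force: [-0.8, 0.1, -0.4]
opening: 0.0856
59.6 [0.341  0.3849 0.2357]
red [3, 4, 20, 21, 327] [0.4868 0.0155 0.151 ]
green [5, 6, 20, 20, 314] [ 0.5634 -0.064   0.151 ]
blue [0, 3, 20, 21, 329] [0.5499 0.1045 0.151 ]
yellow [7, 9, 28, 27, 554] [ 0.5475 -0.2886  0.112 ]
```

View pics/t9z.png

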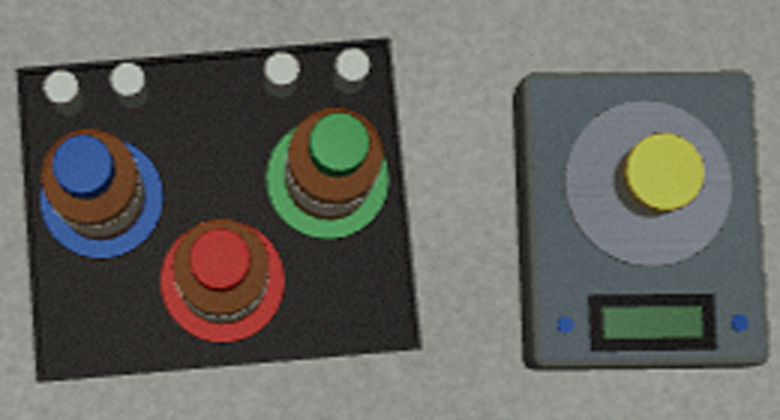

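View pics/s9.png

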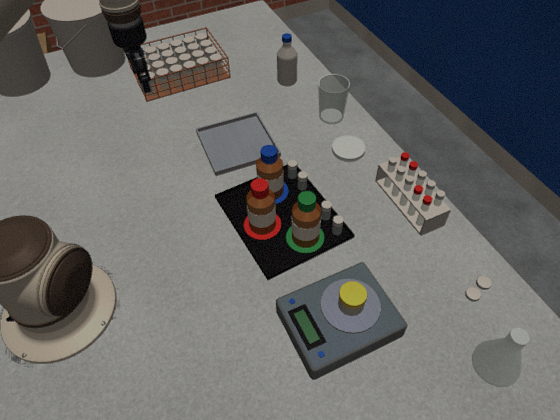

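All four are upright and within about 2 mm of their targets, the vials are undisturbed, and the arm is clear. I'm handing the job in.

```bash
python3 -c "
from workcell import bot
print(bot.job_done())"
```

```text
the job is handed in; nothing more can be done
None
```

The job is done and handed in at about 60 s of the 144 s allowed. I moved the three bottles to the steel tray and stood the jar on the balance pan. Then I returned the bottles: green to the green pad, red to the red pad and blue to the blue pad. Red and blue had started on each other's pads.

The last top view puts each cap within about 2 mm of its pad centre and the jar about 2 mm from the pan centre. The side view shows all four upright, the vials where they were and the arm clear of everything.

- **Set-downs:** the wrist force read between 3 and 8 N at each one, with the object still gripped.
- **Different from my estimate:** the bottles had stood about 4 mm higher than I first assumed, because of the storage tray floor. I felt for the contact height each time instead.
- **Checks:** none failed. The two camera measurements of the same points differed by about 2–3 mm.

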